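# Load the slide imager

## Robot

A 6-joint arm with a two-finger parallel gripper is mounted at the origin on the work surface. World frame = base frame: x ahead of the robot, y to its left, z up, the work surface at z = 0. Lengths are in m, angles in degrees, forces in N, time in s.
With the tool pointing down it reaches from about 0.4 to 0.825 m from the base axis. Payload 7 kg.
Tool frame: the origin (TCP) lies midway between the tips of the shut fingers; the grasp point (between the pads) lies 19 mm behind it; z points along the fingers, y is the direction in which the jaws open and shut (so a half turn about z gives the same grasp; the last joint's range is limited). The gripper opens to 88 mm and grips with 3 to 60 N. Pads are 19 mm wide; open, the fingers measure 130 mm over their backs; the gripper's body (78 mm by 193 mm) begins 47 mm behind the grasp point.
Start: joints at [83.486, 20.546, 0.682, 0, -70.136, -16.507], TCP at [0.264, 0.621, 0.227] pointing down, gripper open.
Joint ranges: [-176.03, 176.03], [-82.01, 121.73], [-58.28, 71.71], [-173.87, 95.51], [-174.79, -0.11], [-173.66, 173.66]. Speed limits (degrees/s): [136.94, 136.94, 172.46, 180, 180, 180].

## Interface

Orientations are given as [roll, pitch, yaw] about the fixed x, y, z axes, in that order (R = Rz(yaw) Ry(pitch) Rx(roll)).
In Python, from plant import sensors, viewer, r gives the robot as it stands. The module is installed in compiled form; this text tells all that it offers.
- The arm moves only by the shell command python3 -m handwheel 'ROWS' [OPENING] [FORCE]. ROWS is JSON, one flat list of numbers, 6 for each row, row after row: the shift along the world's x, y, z in cm, then the turn, a rotation vector about the world's x, y, z in rad. In form: [tx, ty, tz, wx, wy, wz, tx, ty, tz, wx, wy, wz, ...]. A call has 1 to 8 rows; each row is the pose to reach, as a shift and turn from the pose measured when the call began; what a row does not reach only later rows make up. A row lasts 1/10 s, in which the tool goes at most 50 mm and 8.59 degrees, less where a joint would pass 70% of its speed; a pose out of reach is approached as far as the arm can. A call with a gripper value outside its range is refused whole. OPENING is the closure in counts, from 0 (fully open) to 255 (shut), set as the call begins (- or left out, the last holds). The fingers move at their own pace and stop on an object; FORCE is the grip in N (left out, the last holds). Time passes only in rows, so rows that repeat a pose let the fingers close. It gives the time, the measured TCP pose, the force and the opening at its end, in the units of the state.
- sensors.get_state(): the state, without advancing time (a new reading comes with each control period).
- viewer.capture(name): name is "side" or "top" or "wrist"; returns a dict with "img" (420x560x3 uint8, red, green, blue), "camera_matrix" (3x3 intrinsics, pixels), "camera_from_world" (4x4, takes a point from world to camera coordinates); the wrist camera has in their place "mount" (4x4, takes a point from camera to tool coordinates, whose origin is the TCP and whose axes are the flange's). Camera axes: x right, y down, z forward; pixel columns grow to the right and rows downward; lengths in m; the calibration is good to about 2 mm. A picture is of the moment at which its call begins: read the wrist's pose just before it. There is no depth.
- r.close_job(): hands the job in, once; it reports no verdict.
The state is a dict: "time_s": time; "joints": joint angles; "qd": joint speeds; "joint_torque": joint torques, N m; "tcp_pos": TCP position; "eef_rot": TCP orientation; "contact_force": force on the tool from outside, world axes, zero at the start; "moment": the same for the moment, N m; "gripper_width": finger opening in m.
Only numpy, scipy, OpenCV 4.12 (cv2) and the standard library are available. Lean on these libraries where they do the work, as an engineer would, in place of code of your own. Each camera call takes 0.05 s, during which the arm holds its last target.

## Task

One of the two slide imagers has a rack of slides standing on its drawn-out tray: with shut fingertips push that tray gently all the way home, flush with the front of the machine, and then push that imager's open door fully shut over it. Grip and lift nothing, do not touch the rack or tip it, and leave the other imager open as it is and everything else on the table where it stands.

Things in the scene. Friction and masses are not known exactly. Their poses are not given: they have to be found in the camera images.
- loaded_imager: white slide imager, 180 (x) x 200 (y) x 132 mm high, fixed, the one whose drawn-out tray carries the slide rack. Origin at the centre of its underside; its front (own -x side, face at x = -90 mm) looks roughly to the robot and has a doorway 150 mm wide, z 38 to 106 mm; the roof above it is set back 20 mm. The two imagers are alike; either may stand on the left.
- loaded_tray (a joint): how far that imager's tray is drawn out, m: 0 = fully home (a hard stop, tray front flush with the imager's front face), up to 0.115 out along the imager's own -x. Slides level with about 2 N of friction and stays where left; it has no spring or latch.
- loaded_tray_front (a point): middle of the outer face of the tray's upright black front panel, 71 mm above the table; panel 140 mm wide (y), 8 mm thick, from z 40 to 102 mm. The tray behind it is aluminium, 130 mm wide and 150 mm long, floor top at z 48 mm.
- loaded_door (a joint): angle of that imager's upright door, rad: 0 = shut flat over the doorway, growing as it opens to a stop at 2.0; pi/2 = straight out from the front. Upright hinge line at the imager's own x = -93, y = +87 mm (left of the doorway seen from the robot). A light friction hinge (0.06 N m), no spring or latch, stays where left.
- loaded_door_edge (a point): point on the outer face of that door, 165 mm along it from the hinge line (5 mm short of the free edge), 72 mm above the table. Grey panel without handle, 170 mm long from the hinge line, z 30 to 115 mm; inner face 1 mm, outer face 11 mm off the hinge line. It runs to own -y when shut, to own -x at pi/2, its outer face then looking to own +y.
- rack: white slide rack of glass slides standing loose on the loaded imager's tray: 40 x 88 mm, 34 mm high, its top 82 mm above the table; origin at the centre of its underside
- empty_imager: white slide imager, 180 (x) x 200 (y) x 132 mm high, fixed, the one whose drawn-out tray is bare, to be left as it is. Origin at the centre of its underside; its front (own -x side, face at x = -90 mm) looks roughly to the robot and has a doorway 150 mm wide, z 38 to 106 mm; the roof above it is set back 20 mm. The two imagers are alike; either may stand on the left.
- empty_tray (a joint): how far that imager's tray is drawn out, m: 0 = fully home (a hard stop, tray front flush with the imager's front face), up to 0.115 out along the imager's own -x. Slides level with about 2 N of friction and stays where left; it has no spring or latch.
- empty_tray_front (a point): middle of the outer face of the tray's upright black front panel, 71 mm above the table; panel 140 mm wide (y), 8 mm thick, from z 40 to 102 mm. The tray behind it is aluminium, 130 mm wide and 150 mm long, floor top at z 48 mm.
- empty_door (a joint): angle of that imager's upright door, rad: 0 = shut flat over the doorway, growing as it opens to a stop at 2.0; pi/2 = straight out from the front. Upright hinge line at the imager's own x = -93, y = +87 mm (left of the doorway seen from the robot). A light friction hinge (0.06 N m), no spring or latch, stays where left.
- empty_door_edge (a point): point on the outer face of that door, 165 mm along it from the hinge line (5 mm short of the free edge), 72 mm above the table. Grey panel without handle, 170 mm long from the hinge line, z 30 to 115 mm; inner face 1 mm, outer face 11 mm off the hinge line. It runs to own -y when shut, to own -x at pi/2, its outer face then looking to own +y.
- reagent: small amber dropper bottle, 30 mm across, 70 mm high, between the two imagers; origin at the centre of its underside; a bystander
- dish: clear round culture dish, 60 mm across, 14 mm high, on the table before the imagers; origin at the centre of its underside; a bystander
- slidebox: flat white plastic slide box 85 x 50 x 20 mm on the table; origin at the centre of its underside; a bystander
- beaker: glass beaker, 68 mm across, 90 mm high, on the left; origin at the centre of its underside; a bystander
- tubes: white tube rack 60 x 110 mm with three capped tubes, 74 mm high in all, on the right; origin at the centre of its underside; a bystander
- wash: white bottle, 60 mm across, 130 mm high, on the right; origin at the centre of its underside; a bystander
- pen: black marker pen 110 mm long, 12 mm thick, lying on the table; origin under its middle; a bystander
Not all that is in view belongs to the job. What is shaped like the rack but green is not meant.

How it is judged:
By the outcome, as a careful person would: the job done as asked, in the order asked, and still so for the second after the job is handed in, with the robot touching nothing.
It also fails if it takes over 48 s, if anything falls off the work surface, if the arm or the gripper's body presses on something with over 40 N, if the wrist force passes 120 N, or if a joint passes its speed limit or range.

## Working session

There is one attempt and no reset: what is moved stays moved. The work goes in short steps, Python scripts to look and compute and a shell command to move; the robot and the scene stay as the last step left them, time stands still between calls to the robot, and variables do not carry over. Pictures are saved under pics/ and viewed, and the job is handed in when it is done.

```bash
mkdir -p pics
python3 - <<'E'
from plant import sensors, viewer, r
import cv2,json
s=sensors.get_state(); print(s)
for n in ("top","side"):
    c=viewer.capture(n); cv2.imwrite(f"pics/{n}0.png",c["img"][:,:,::-1]); print(n,c["camera_matrix"],c["camera_from_world"])
E
```

```text
{'time_s': 0.0, 'joints': array([ 8.34836465e+01,  2.05911964e+01,  6.34321385e-01, -1.78181404e-02,
       -7.01370409e+01, -1.65081437e+01]), 'qd': array([-0.02890976, -0.0284876 ,  0.10102188,  0.05955023, -0.05420441,
        0.03607849]), 'joint_torque': array([ 1.37873467e-04, -5.82716703e+01,  2.93067563e+01,  6.99720472e+00,
        7.19439398e-03, -1.55749526e-04]), 'tcp_pos': array([0.26384316, 0.62076988, 0.22563679]), 'eef_rot': array([ 1.79905195e+02, -1.06288313e-02, -2.30305562e+01]), 'contact_force': array([0.10813768, 0.20770816, 0.06542454]), 'moment': array([-0.00128621, -0.04929869,  0.01414006]), 'gripper_width': 0.08800933909106937}
top [[508.28939534   0.         290.75907566]
 [  0.         508.28939534 200.84097554]
 [  0.           0.           1.        ]] [[ 0.02923417 -0.999569   -0.00268055 -0.02436724]
 [-0.99432406 -0.02880611 -0.10242006  0.53275655]
 [ 0.10229871  0.00565951 -0.99473763  1.29660095]
 [ 0.          0.          0.          1.        ]]
side [[390.08363516   0.         275.79354739]
 [  0.         390.08363516 207.92581842]
 [  0.           0.           1.        ]] [[-0.85888517 -0.51210808 -0.00784746  0.47458089]
 [-0.37390087  0.63741411 -0.67372204  0.24774195]
 [ 0.35002058 -0.57571569 -0.73894319  0.80751261]
 [ 0.          0.          0.          1.        ]]
```

View pics/top0.png

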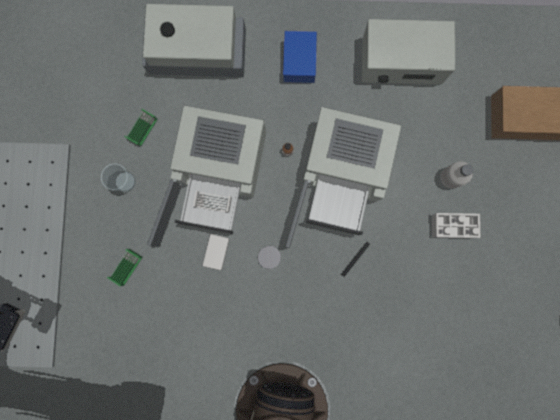

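View pics/side0.png

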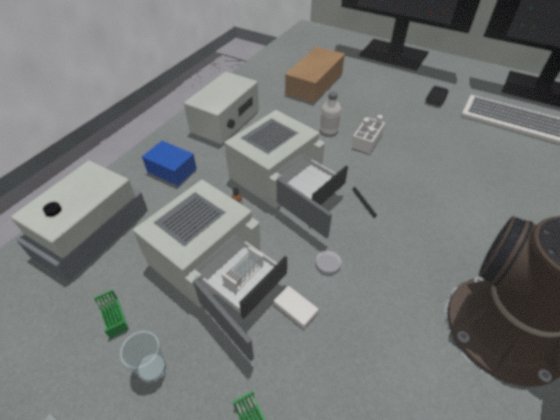

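```bash
cat > h.py <<'E'
import numpy as np
from plant import sensors, viewer
def ray(c,u,v,z):
    K=c["camera_matrix"];T=c["camera_from_world"];R=T[:3,:3];o=-R.T@T[:3,3]
    d=R.T@np.linalg.solve(K,[u,v,1.]); return o+d*(z-o[2])/d[2]
def proj(c,p):
    q=c["camera_matrix"]@(c["camera_from_world"]@np.r_[p,1])[:3]; return q[:2]/q[2]
E
python3 - <<'E'
import cv2
i=cv2.imread("pics/top0.png"); cv2.imwrite("pics/topz.png",cv2.resize(i[100:275,90:290],None,fx=3.4,fy=3.4,interpolation=cv2.INTER_CUBIC))
i=cv2.imread("pics/side0.png"); cv2.imwrite("pics/sidez.png",cv2.resize(i[180:360,120:320],None,fx=3.3,fy=3.3,interpolation=cv2.INTER_CUBIC))
E
```

```text
(no output)
```

View pics/topz.png

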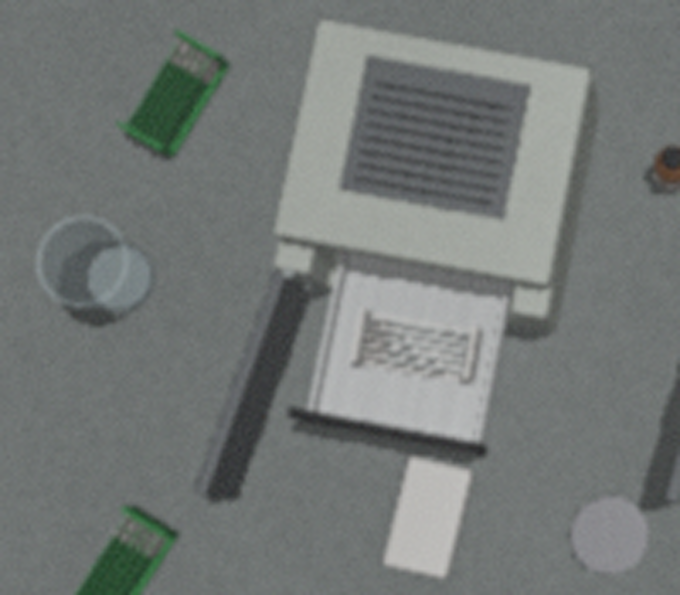

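View pics/sidez.png

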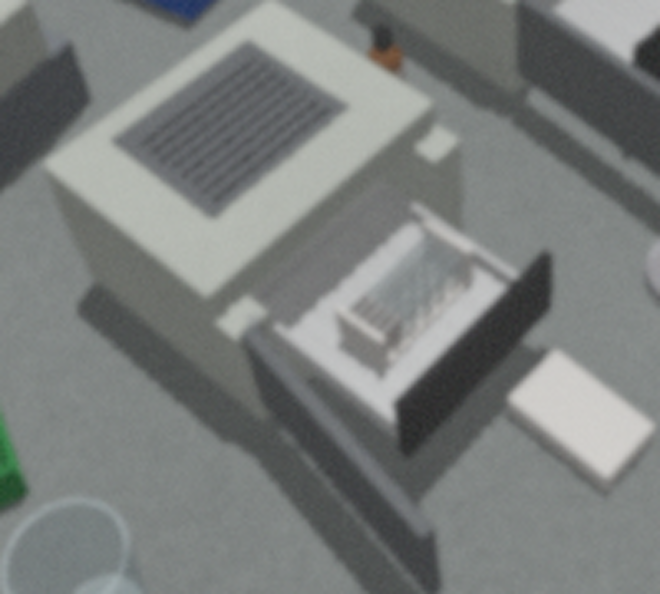

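Run:
```python
from h import *
c=viewer.capture("top")
f=lambda u,v,z:ray(c,90+(u+.5)/3.4-.5,100+(v+.5)/3.4-.5,z)
P=[f(u,v,.132)[:2] for u,v in[(318,22),(590,68),(550,286),(275,235)]]
P=np.array(P);print(P)
L=[np.linalg.norm(P[i]-P[(i+1)%4]) for i in range(4)];print(L)
m=P.mean(0); e=(P[0]+P[1]-P[2]-P[3]);e/=np.linalg.norm(e); l=(P[0]+P[3]-P[1]-P[2]);l/=np.linalg.norm(l)
yaw=(np.arctan2(e[1],e[0])+np.arctan2(-l[0],l[1]))/2
print("yaw",np.degrees([np.arctan2(e[1],e[0]),np.arctan2(-l[0],l[1]),yaw]))
ex=np.array([np.cos(yaw),np.sin(yaw)]);ey=np.array([-ex[1],ex[0]])
o=m-.01*ex; print("origin",o)
loc=lambda p:np.array([(p[:2]-o)@ex,(p[:2]-o)@ey])
for n,u,v,z in[("panelL",292,412,.102),("panelR",486,450,.102),("door free out",200,493,.115),("door top hinge out",273,270,.115),("free in",212,495,.115),("rackL",362,312,.082),("rackR",478,328,.082),("box",408,458,.02),("box",470,470,.02),("box",445,577,.02),("box",385,565,.02)]:
    p=f(u,v,z);print(n,p[:2],loc(p)*1000)
h=o-.093*ex+.087*ey; print("hinge",h)
W=lambda x,y:o+ex*x+ey*y
print("front home",W(-.09,0), "out",W(-.09-.1,0))
# projections check
s=viewer.capture("side")
for x,y,z in[(-.07,-.1,.132),(-.07,.1,.132),(.09,.1,.132)]:
    print(proj(s,np.r_[W(x,y),z]), (proj(s,np.r_[W(x,y),z])-[120,180])*3.3)
np.savez("im.npz",o=o,yaw=yaw)
```

```text
[[0.74766932 0.26039126]
 [0.71944679 0.06358757]
 [0.56102577 0.08640492]
 [0.59190309 0.28304268]]
[np.float64(0.1988170160603703), np.float64(0.1600557664979337), np.float64(0.19904727007317377), np.float64(0.15740458803377186)]
yaw [-8.23460245 -8.5426757  -8.38863908]
origin [0.64511823 0.17481548]
panelL [0.46822365 0.27130998] [-189.07931481   69.65553566]
panelR [0.44497653 0.13049493] [-191.53465601  -73.04441452]
door free out [0.4081269 0.3305515] [-257.17566632  119.49592702]
door top hinge out [0.56915913 0.28731796] [-91.55907087 100.21741716]
free in [0.4069639  0.32195625] [-257.07228647  110.82297048]
rackL [0.54446993 0.228274  ] [-107.37038826   38.20331849]
rackR [0.5351     0.14240973] [-104.11359971  -48.10926322]
box [0.44023805 0.19963698] [-206.30935792   -5.3333807 ]
box [0.43246403 0.15179813] [-207.02114542  -53.79454768]
box [0.35082586 0.16739783] [-290.06168029  -50.27168321]
box [0.35853041 0.21342847] [-289.15482438   -3.60951693]
hinge [0.56580537 0.27445217]
front home [0.55608111 0.18794529] out [0.45715099 0.20253398]
[251.83854787 209.66843373] [435.06720797  97.9058313 ]
[183.08182442 269.57833822] [208.17002057 295.60851614]
[132.00318138 229.26860109] [ 39.61049854 162.5863836 ]
```

```bash
python3 -m handwheel '[1,-3,0,0,0,0.03, 2.5,-7,0,0,0,0.07, 4,-11,0,0,0,0.11, 5.5,-15,0,0,0,0.15, 7,-19,0,0,0,0.18, 8.5,-23,0,0,0,0.21, 10,-26.5,0,0,0,0.24, 11,-29,0,0,0,0.255]' 255 20
python3 -m handwheel '[1,-3,0,0,0,0, 2.5,-7,0,0,0,0, 3.5,-10,0,0,0,0, 4.3,-12.3,0,0,0,0, 4.3,-12.3,0,0,0,0]'
```

```text
time_s: 1.0
tcp_pos: [0.3743, 0.3287, 0.2261]
eef_rot: [180.0, -0.0, -8.4]
contact_force: [0.6, 0.5, 0.5]
gripper_width: 0.029
time_s: 1.5
tcp_pos: [0.4175, 0.2033, 0.2262]
eef_rot: [179.9, -0.0, -8.5]
contact_force: [0.9, 0.9, 0.1]
gripper_width: 0.0001
```

```bash
python3 -m handwheel '[-0.5,0.5,-3,0,0,0, -0.5,0.5,-6,0,0,0, -0.5,0.5,-9,0,0,0, -0.5,0.5,-12,0,0,0, -0.5,0.5,-14,0,0,0, -0.5,0.5,-14,0,0,0]'
python3 - <<'E'
from h import *
import cv2
for n in("top","side"):
    i=viewer.capture(n)["img"][:,:,::-1]
    z=i[100:275,90:290] if n=="top" else i[180:360,120:320]
    cv2.imwrite(f"pics/{n}1.png",cv2.resize(z,None,fx=3.3,fy=3.3,interpolation=cv2.INTER_CUBIC))
E
```

```text
time_s: 2.1
tcp_pos: [0.411, 0.2073, 0.0838]
eef_rot: [179.7, 0.2, -8.5]
contact_force: [-0.2, 0.0, 0.3]
gripper_width: 0.0008
```

View pics/top1.png

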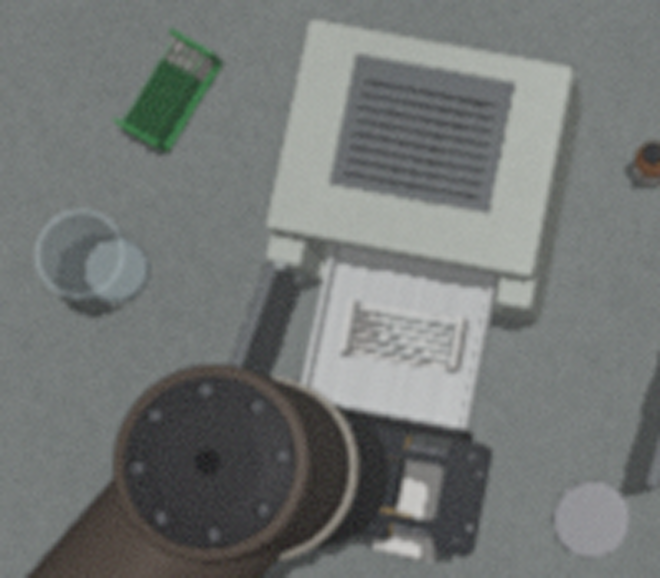

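View pics/side1.png

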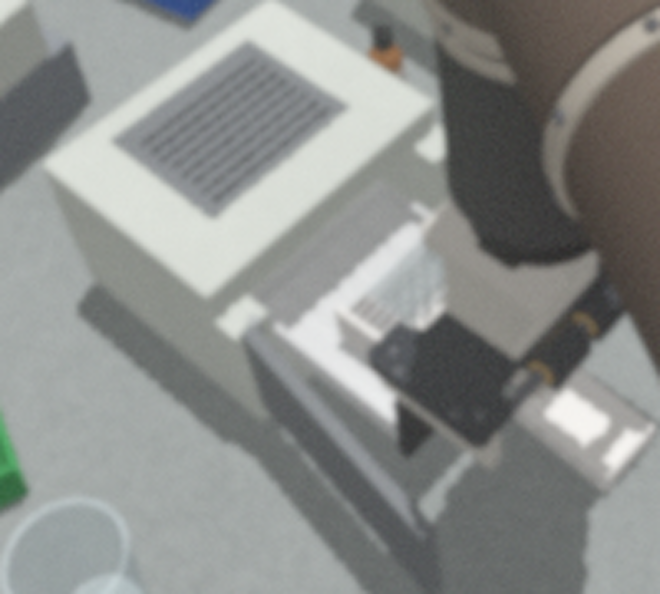

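```bash
python3 -m handwheel '[1,-0.15,0.1,0,0,0, 2,-0.3,0.2,0,0,0, 2.5,-0.36,0.2,0,0,0, 2.9,-0.42,0.2,0,0,0, 3.3,-0.48,0.2,0,0,0, 3.7,-0.54,0.2,0,0,0, 4.1,-0.6,0.2,0,0,0, 4.5,-0.66,0.2,0,0,0]'
python3 - <<'E'
from h import *
import cv2
print(sensors.get_state()["contact_force"])
for n in("top","side"):
    i=viewer.capture(n)["img"][:,:,::-1]
    z=i[100:275,90:290] if n=="top" else i[180:360,120:320]
    cv2.imwrite(f"pics/{n}2.png",cv2.resize(z,None,fx=3.3,fy=3.3,interpolation=cv2.INTER_CUBIC))
E
```

```text
time_s: 3.0
tcp_pos: [0.4577, 0.202, 0.0885]
eef_rot: [179.9, 0.0, -8.5]
contact_force: [-2.7, 1.2, 1.8]
gripper_width: 0.0003
[-2.65612921  1.15632381  1.79551943]
```

View pics/side2.png

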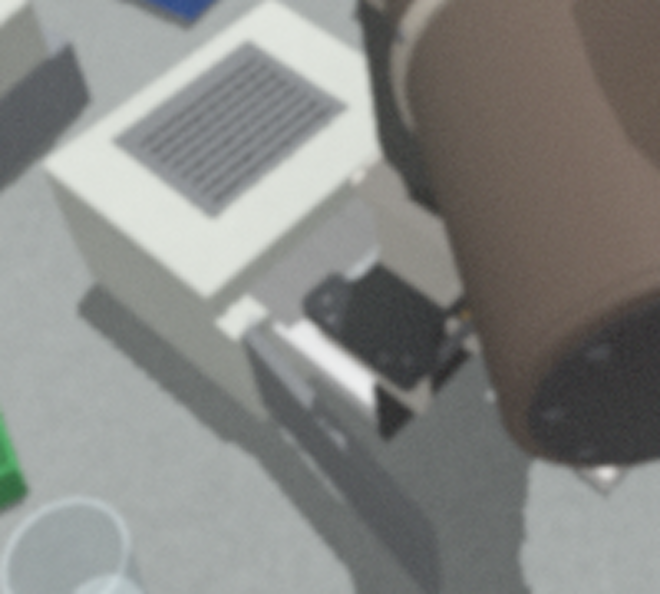

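```bash
python3 -m handwheel '[0.5,-0.07,0,0,0,0, 1,-0.15,0,0,0,0, 1.5,-0.22,0,0,0,0, 2,-0.29,0,0,0,0, 2.5,-0.37,0,0,0,0, 3,-0.44,0,0,0,0, 3.5,-0.51,0,0,0,0, 4,-0.59,0,0,0,0]'
python3 -m handwheel '[0.5,-0.07,0,0,0,0, 1,-0.15,0,0,0,0, 1.5,-0.22,0,0,0,0, 2,-0.29,0,0,0,0, 2.5,-0.37,0,0,0,0, 3,-0.44,0,0,0,0, 3.4,-0.5,0,0,0,0, 3.7,-0.55,0,0,0,0]'
python3 - <<'E'
from h import *
d=np.load("im.npz");o=d["o"];y=float(d["yaw"]);ex=np.array([np.cos(y),np.sin(y)])
p=sensors.get_state()["tcp_pos"][:2]-o;print(p@ex,p@[-ex[1],ex[0]])
E
```

```text
time_s: 3.9
tcp_pos: [0.4984, 0.1959, 0.0883]
eef_rot: [179.9, 0.0, -8.5]
contact_force: [-3.2, -0.8, 0.2]
gripper_width: 0.0004
time_s: 4.7
tcp_pos: [0.5358, 0.1904, 0.0883]
eef_rot: [179.9, 0.0, -8.5]
contact_force: [-2.8, -0.9, 0.6]
gripper_width: 0.0005
-0.11038535339998148 -0.0004940396020034561
```

Slow final part, watching the force for the stop.

```bash
python3 -m handwheel '[0.2,-0.03,0,0,0,0, 0.4,-0.06,0,0,0,0, 0.6,-0.09,0,0,0,0, 0.7,-0.1,0,0,0,0]'
python3 -m handwheel '[0.1,-0.01,0,0,0,0, 0.2,-0.03,0,0,0,0]'
python3 -m handwheel '[0.1,-0.01,0,0,0,0, 0.2,-0.03,0,0,0,0]'
```

```text
time_s: 5.1
tcp_pos: [0.543, 0.1894, 0.0883]
eef_rot: [179.9, 0.0, -8.5]
contact_force: [-1.5, -0.4, 0.1]
gripper_width: 0.0005
time_s: 5.3
tcp_pos: [0.545, 0.1891, 0.0883]
eef_rot: [179.9, -0.0, -8.5]
contact_force: [-2.1, -2.2, 0.5]
gripper_width: 0.0002
time_s: 5.5
tcp_pos: [0.5454, 0.189, 0.0882]
eef_rot: [179.9, 0.1, -8.5]
contact_force: [-14.3, 2.9, 8.6]
gripper_width: 0.0007
```

```bash
python3 -m handwheel '[0,0,0,0,0,0, -1,0.15,0,0,0,0, -3,0.44,0,0,0,0, -6,0.88,0,0,0,0, -8,1.2,2,0,0,0, -10,1.5,6,0,0,0, -10,5,9,0,0,0, -10,9,12,0,0,0]'
python3 -m handwheel '[0,4,0,0,0,0, 0,8,0,0,0,0, 0,12,0,0,0,0, 0,16,0,0,0,0, 0,20,0,0,0,0, 0,20,0,0,0,0]'
python3 - <<'E'
from h import *
import cv2
print(sensors.get_state()["contact_force"])
for n in("top","side"):
    i=viewer.capture(n)["img"][:,:,::-1]
    z=i[100:275,90:290] if n=="top" else i[180:360,120:320]
    cv2.imwrite(f"pics/{n}3.png",cv2.resize(z,None,fx=3.3,fy=3.3,interpolation=cv2.INTER_CUBIC))
E
```

```text
time_s: 6.3
tcp_pos: [0.445, 0.2796, 0.2109]
eef_rot: [-180.0, 0.0, -8.6]
contact_force: [1.8, 0.2, 0.5]
gripper_width: 0.0004
time_s: 6.9
tcp_pos: [0.4446, 0.4843, 0.2101]
eef_rot: [-179.9, -0.0, -8.4]
contact_force: [-0.4, -0.5, -1.0]
gripper_width: 0.0007
[-0.41777243 -0.52766609 -0.98389911]
```

View pics/side3.png

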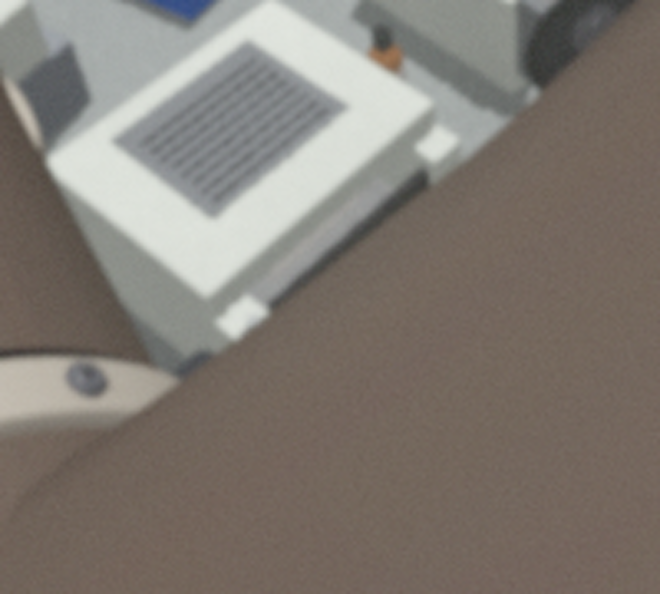

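View pics/top3.png

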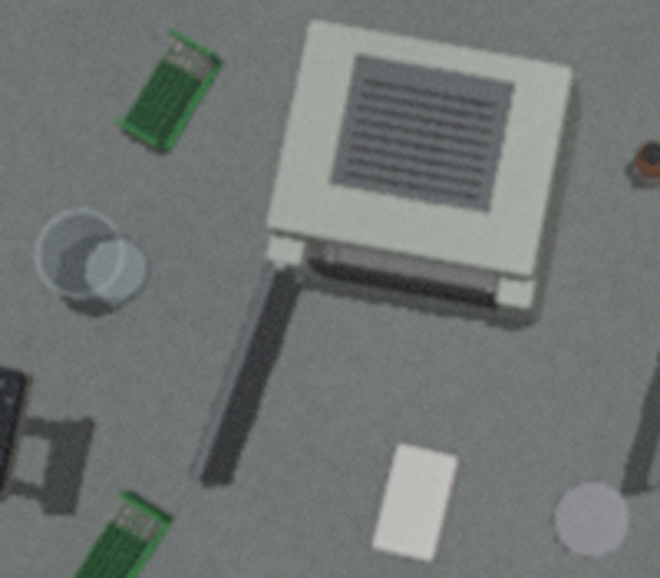

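Run:
```python
from h import *
d=np.load("im.npz");o=d["o"];y=float(d["yaw"]);ex=np.array([np.cos(y),np.sin(y)]);ey=np.array([-ex[1],ex[0]])
def P(t,s=.14,g=0):
    dd=np.array([-np.sin(t),-np.cos(t)]);n=np.array([-np.cos(t),np.sin(t)])
    q=np.array([-.093,.087])+s*dd+(.011+.0107*abs(n[0])+.022*abs(n[1])+g)*n
    return o+q[0]*ex+q[1]*ey
p0=P(1.7,g=.03);c=sensors.get_state()["tcp_pos"];print("hover",p0,(p0-c[:2])*100,c)
for t in np.arange(1.7,-.01,-.1): print(round(t,2),((P(t)-p0)*100).round(2))
```

```text
hover [0.44855907 0.37432377] [  0.40296889 -10.64185984] [0.44452938 0.48074237 0.21040286]
1.7 [-0.82 -2.89]
1.6 [-1.48 -4.26]
1.5 [-1.98 -5.57]
1.4 [-2.36 -6.88]
1.3 [-2.6  -8.25]
1.2 [-2.71 -9.65]
1.1 [ -2.68 -11.09]
1.0 [ -2.49 -12.54]
0.9 [ -2.14 -13.98]
0.8 [ -1.64 -15.39]
0.7 [ -0.97 -16.77]
0.6 [ -0.15 -18.07]
0.5 [  0.82 -19.3 ]
0.4 [  1.94 -20.42]
0.3 [  3.18 -21.42]
0.2 [  4.54 -22.28]
0.1 [  6.   -22.98]
-0.0 [  7.54 -23.52]
```

```bash
python3 -m handwheel '[0.2,-4,0,0,0,0, 0.4,-8,0,0,0,0, 0.4,-10.6,0,0,0,0, 0.4,-10.6,-3,0,0,0, 0.4,-10.6,-7,0,0,0, 0.4,-10.6,-10,0,0,0, 0.4,-10.6,-12.2,0,0,0, 0.4,-10.6,-12.2,0,0,0]'
python3 - <<'E'
from h import *
import cv2
print(sensors.get_state()["contact_force"],sensors.get_state()["tcp_pos"])
for n in("top",):
    i=viewer.capture(n)["img"][:,:,::-1]
    z=i[100:275,90:290]
    cv2.imwrite(f"pics/{n}4.png",cv2.resize(z,None,fx=3.3,fy=3.3,interpolation=cv2.INTER_CUBIC))
E
```

```text
time_s: 7.8
tcp_pos: [0.4472, 0.3721, 0.086]
eef_rot: [179.8, 0.1, -8.6]
contact_force: [-0.2, -0.3, -0.5]
gripper_width: 0.0007
[-0.23322164 -0.29990988 -0.5368802 ] [0.44723026 0.37210984 0.08595656]
```

View pics/top4.png

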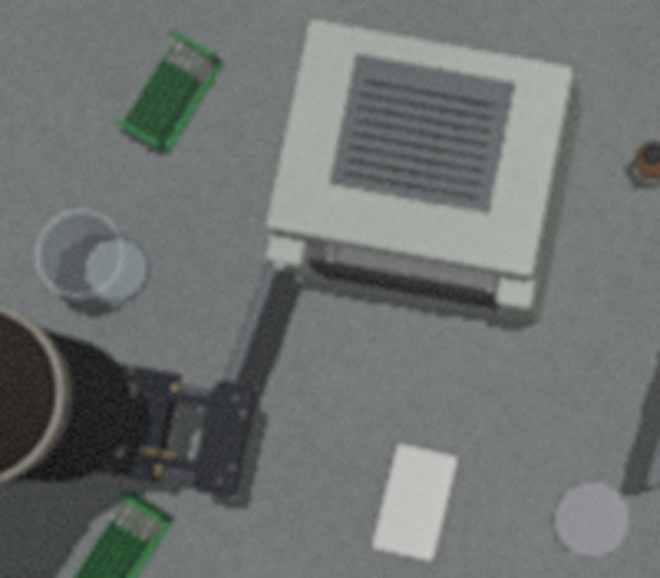

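```bash
python3 -m handwheel '[-0.3,-1.3,0.3,0,0,0, -0.6,-2.4,0.4,0,0,0, -1,-3.3,0.4,0,0,0, -1.3,-4.1,0.4,0,0,0, -1.8,-5.3,0.4,0,0,0, -2.2,-6.6,0.4,0,0,0, -2.4,-8,0.4,0,0,0, -2.5,-9.4,0.4,0,0,0]'
python3 - <<'E'
from h import *
import cv2
print(sensors.get_state()["contact_force"],sensors.get_state()["tcp_pos"])
for n in("top",):
    i=viewer.capture(n)["img"][:,:,::-1]
    z=i[100:275,90:290]
    cv2.imwrite(f"pics/{n}5.png",cv2.resize(z,None,fx=3.3,fy=3.3,interpolation=cv2.INTER_CUBIC))
E
```

```text
time_s: 8.65
tcp_pos: [0.4228, 0.2781, 0.092]
eef_rot: [180.0, 0.0, -8.5]
contact_force: [0.5, 1.2, -0.2]
gripper_width: 0.0006
[ 0.5156447   1.15715481 -0.16689375] [0.42284079 0.27814411 0.09200022]
```

View pics/top5.png

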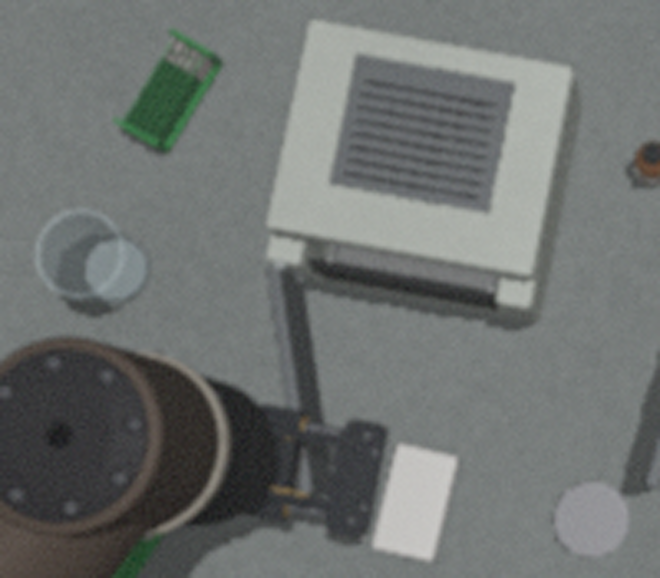

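```bash
python3 -m handwheel '[-0.1,-1.5,0,0,0,0, 0.1,-2.9,0,0,0,0, 0.4,-4.4,0,0,0,0, 0.9,-5.8,0,0,0,0, 1.6,-7.1,0,0,0,0, 2.4,-8.4,0,0,0,0, 3.4,-9.7,0,0,0,0, 4.5,-10.8,0,0,0,0]'
python3 - <<'E'
from h import *
import cv2
print(sensors.get_state()["contact_force"],sensors.get_state()["tcp_pos"])
for n in("top",):
    i=viewer.capture(n)["img"][:,:,::-1]
    z=i[100:275,90:290]
    cv2.imwrite(f"pics/{n}6.png",cv2.resize(z,None,fx=3.3,fy=3.3,interpolation=cv2.INTER_CUBIC))
E
```

```text
time_s: 9.5
tcp_pos: [0.4675, 0.1666, 0.0917]
eef_rot: [179.9, 0.1, -8.6]
contact_force: [-0.7, 1.1, 0.2]
gripper_width: 0.0006
[-0.69286708  1.07910384  0.20376938] [0.46753287 0.16655039 0.09166706]
```

View pics/top6.png

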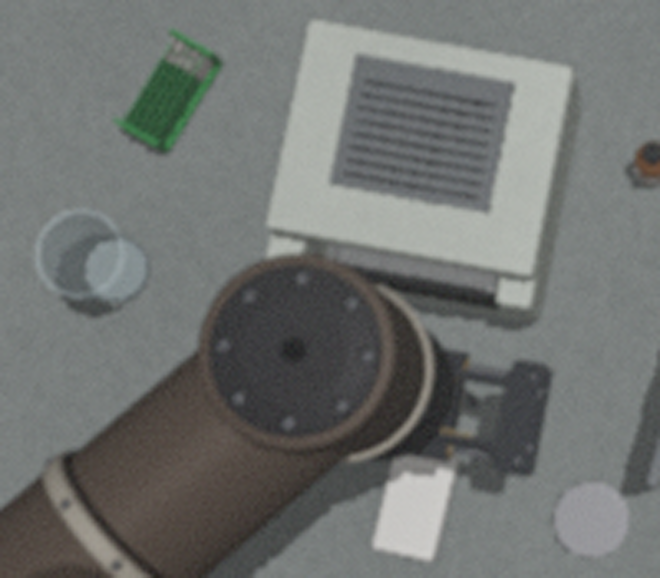

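```bash
python3 -m handwheel '[0.7,-0.4,0,0,0,0, 1.4,-0.8,0,0,0,0, 2.1,-1.2,0,0,0,0, 2.8,-1.5,0,0,0,0, 3.5,-1.8,0,0,0,0, 4.2,-2.1,0,0,0,0, 4.7,-2.3,0,0,0,0, 5.1,-2.5,0,0,0,0]'
python3 -m handwheel '[0.1,-0.02,0,0,0,0, 0.3,-0.05,0,0,0,0]'
```

```text
time_s: 10.35
tcp_pos: [0.5202, 0.1407, 0.0916]
eef_rot: [179.8, 0.1, -8.6]
contact_force: [0.1, 0.2, -0.2]
gripper_width: 0.0007
time_s: 10.55
tcp_pos: [0.5231, 0.14, 0.0915]
eef_rot: [179.8, 0.1, -8.6]
contact_force: [-0.8, 0.4, 1.1]
gripper_width: 0.0007
```

```bash
python3 -m handwheel '[0.1,-0.01,0,0,0,0, 0.2,-0.03,0,0,0,0]'
python3 -m handwheel '[0.1,-0.01,0,0,0,0, 0.2,-0.03,0,0,0,0]'
```

```text
time_s: 10.75
tcp_pos: [0.5234, 0.1399, 0.0914]
eef_rot: [179.8, 0.3, -8.6]
contact_force: [-12.8, 5.2, 8.9]
gripper_width: 0.0
time_s: 10.95
tcp_pos: [0.5234, 0.1398, 0.0914]
eef_rot: [179.8, 0.4, -8.7]
contact_force: [-14.0, 6.1, 10.8]
gripper_width: 0.0003
```

```bash
python3 -m handwheel '[-1,0.15,0,0,0,0, -3,0.44,0,0,0,0, -6,0.9,0,0,0,0, -7,1,4,0,0,0, -7,1,8,0,0,0, -7,1,12,0,0,0, -7,5,14,0,0,0, -7,9,14,0,0,0]'
python3 -m handwheel '[-2,4,0,0,0,0, -4,8,0,0,0,0, -6,12,0,0,0,0, -8,16,0,0,0,0, -10,20,0,0,0,0, -12,24,0,0,0,0, -14,28,0,0,0,0, -14,28,0,0,0,0]'
python3 - <<'E'
from h import *
import cv2
print(sensors.get_state()["contact_force"])
for n in("top","side"):
    i=viewer.capture(n)["img"][:,:,::-1]
    cv2.imwrite(f"pics/{n}7f.png",i)
    z=i[100:275,90:290] if n=="top" else i[180:360,120:320]
    cv2.imwrite(f"pics/{n}7.png",cv2.resize(z,None,fx=3.3,fy=3.3,interpolation=cv2.INTER_CUBIC))
E
```

```text
time_s: 11.75
tcp_pos: [0.4547, 0.2314, 0.2359]
eef_rot: [-179.9, 0.1, -8.7]
contact_force: [1.4, 0.1, -1.5]
gripper_width: 0.0008
time_s: 12.55
tcp_pos: [0.3122, 0.5153, 0.235]
eef_rot: [-179.8, 0.1, -8.5]
contact_force: [-0.8, -0.3, -0.5]
gripper_width: 0.0008
[-0.79225686 -0.25955313 -0.45034364]
```

View pics/top7.png

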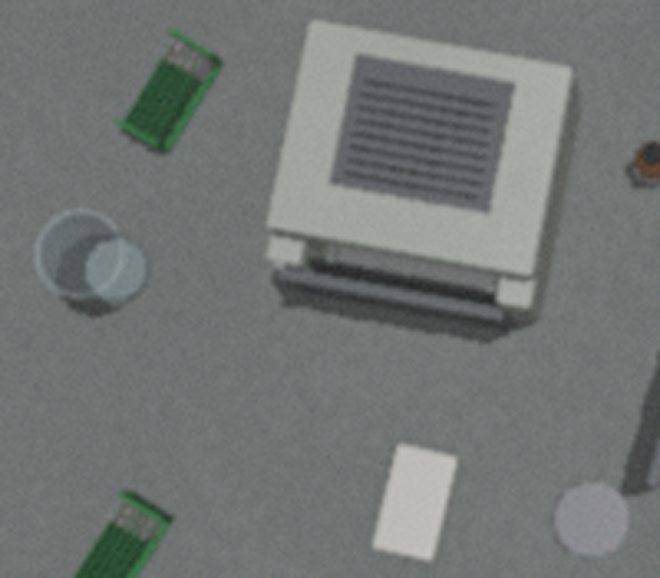

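View pics/side7f.png

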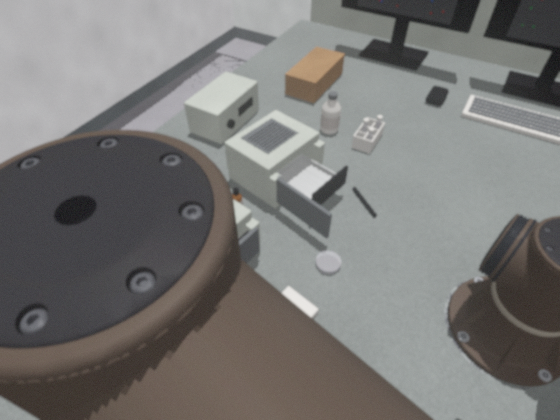

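View pics/top7f.png

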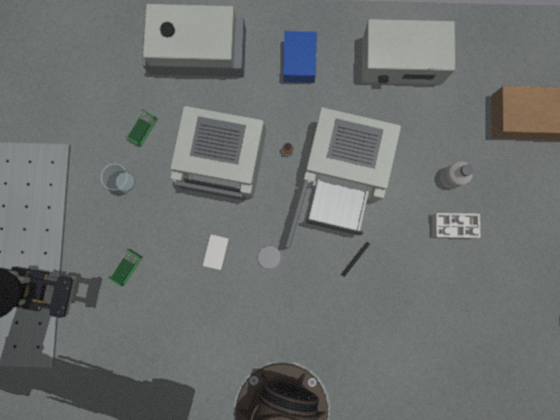

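Run:
```python
from plant import r
print(r.close_job())
```

```text
the job is handed in; nothing more can be done
None
```

I pushed the loaded (left) imager's tray home with shut fingertips, then swung its door shut over it. I backed the arm clear and handed the job in at about 12.7 s; no verdict was reported.

- **Tray:** It met its hard stop at about 14 N, with the fingertip within about 1 mm of where the flush position should be. The picture taken before shutting the door showed the panel flush.
- **Door:** It met its stop at about 14 N. The fingertip was 0.6 mm from the predicted shut position, and in the last top view the door lies parallel to the front, to the eye.
- **Rest of the table:** In the last top view the other imager is still open as it was, and everything else stands where it did. No push went above about 19 N of total wrist force in the readings taken after each move.
- **Not checked:** The rack is out of sight inside the shut imager, so I could not see it at the end. Nothing touched it, and the tray moved at about 5 cm/s or slower. The arm also blocked the last side view of the shut door, so that check rests on the top view and the contact force.

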